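Lock the dish turner's shaft on its flat with a hex key

TASK

Turn the crank of the small dish turner until the flat on its shaft faces straight up, square under the setscrew, and let go. Then take the T-handle hex key from its wooden rest, seat it well down in the setscrew and tighten clockwise until the screw bites on the flat, to about 0.25 newton metres and without forcing it. Leave the key standing in the screw and do not disturb the other things.

Things in the scene. Friction and masses are not known exactly. Their poses are not given: they have to be found in the camera images.
- stand: the dish turner: dark steel base plate 110 x 100 x 10 mm fixed to the table, grey bearing block 56 (x) x 46 (y) mm, top 82 mm up. Origin: centre of the underside, z up. The shaft lies along the stand's y, its axis 60 mm up; the setscrew stands upright in the top of the block, over the origin
- shaft: 25 mm steel shaft through the block; milled flat along it (13 mm wide, 10.5 mm off the axis), marble dish 104 mm across at its -y end, crank at +y. Origin on the axis, 60 mm above the stand's origin; y along the axis, z out of the flat. The crank arm points the flat's way: crank upright = flat up under the screw. Turns about y up to 1.3 rad from upright; starts 0.55 to 1.15 towards stand +x
- crank_grip (a point): middle of the crank's round wooden grip, 18 mm thick, 50 mm long, parallel to the shaft, 60 mm from its axis and 90 mm along +y from the stand's middle. It runs free from 64 to 114 mm along +y; the 12 mm thick steel arm is at 52 to 64 mm. Friction holds the shaft where it is left: about 2.5 N at the grip turns it
- setscrew: the setscrew with its head; origin near its 8 mm wide tip, hidden in the block, 74.7 mm above the stand's origin. Sinks 5 mm per radian clockwise (seen from above). Runs with 0.10 to 0.15 N m. Tips wear, so it bites on the flat after 0.4 to 1.25 rad, 0.4 rad sooner on the round; then the torque climbs, 0.05 N m per 10 N at the tip. 8 to 34 N is right. Friction keeps it
- socket: the setscrew's round steel head, 25 mm across, with a hexagon socket 13 mm across flats and 16 mm deep, open upwards; turns and sinks with the screw. Origin as the setscrew's; x points at a corner of the hexagon, z up
- socket_mouth (a point): centre of the mouth of the hexagon socket, 27 mm above the setscrew's origin (about 100 mm above the table)
- key_rest: light wooden block 70 x 70 x 70 mm, fixed, with an 18 mm upright hole in the middle; origin: centre of the underside
- hex_key: large T-handle hex key, upright in the rest, about 0.16 kg. Origin at the blade's lower tip, z up the blade, x along the handle. Hexagon blade 12 mm across flats, z 0 to 62 mm, tip tapered over 3 mm, a corner towards x; collar 28 mm wide at z 62 to 66, neck 14 mm to z 78; black bar 80 (x) x 16 (y) mm, z 78 to 98. In the socket: 0.5 mm play a side, about 0.1 rad either way of lost motion
- goblet: dark stone goblet 105 mm tall, bystander
- candle_block: pale stone block 60 x 60 x 85 mm, bystander
- label_roll: roll of white paper labels 68 mm across, 50 mm tall, bystander
- small_key: small L-shaped hex key lying on the table, 100 x 30 mm, 8 mm thick, bystander
- brush: brush lying on the table, bystander
- stone_bowl: pink stone bowl 100 mm across, bystander
- carton: cardboard carton 100 x 130 x 60 mm, bystander
Things that resemble listed ones, but are neither listed nor needed, are in the scene too. There is more than one size of the hex_key; the job needs the smallest.

How it is judged:
On the way, in this order (a step that is already met when the one before it is completed fails the run):
1. the flat faces the setscrew (within 0.1 rad), the screw still loose and the crank let go (angle between the z axis of shaft and the z axis of stand, either way round below 0.1 rad and contact force between setscrew and shaft below 3 N and contact force between the fingers and shaft below 0.1 N), for 0.2 s.
2. the hex key is seated in the setscrew, at least 9 mm deep, before it is tight (z of hex_key in the frame of socket_mouth below -0.009 m and horizontal distance between hex_key and socket_mouth below 0.003 m and contact force between setscrew and shaft below 5 N), for 0.2 s.
3. the screw bites on the flat with 8 to 34 N, the key still in it (z of hex_key in the frame of socket_mouth below -0.009 m and horizontal distance between hex_key and socket_mouth below 0.003 m and contact force between setscrew and shaft above 8 N and angle between the z axis of shaft and the z axis of stand, either way round below 0.1 rad), for 0.2 s.
At the end, for the whole second after the job is handed in: The flat faces up within 0.1 rad, the screw presses on it with more than 8 N, the hex key stands in the socket at least 9 mm deep, within 3 mm of its centre and within 0.2 rad of upright, and everything is at rest (all of step 3 and angle between hex_key's own z axis and vertical below 0.2 rad and linear speed of hex_key below 0.02 m/s and angular speed of shaft below 0.05 rad/s); the robot touches nothing.
It fails at once if the screw is overtightened (more than 34 N on the shaft) (contact force between setscrew and shaft above 34 N).
It fails at once if the screw is tightened on the round of the shaft (more than 6 N while the flat is over 0.2 rad off) (contact force between setscrew and shaft above 6 N and angle between the z axis of shaft and the z axis of stand, either way round above 0.2 rad).
It fails at once if a bystander is moved by more than 30 mm (distance of any of goblet, candle_block, label_roll, small_key, brush, stone_bowl, carton from where it was at the start of the episode above 0.03 m).
It also fails if it takes over 72 s, if anything falls off the work surface, if the arm or the gripper's body presses on something with over 40 N, if the wrist force passes 120 N, or if a joint passes its speed limit or range.

ROBOT

A 7-joint arm with a two-finger parallel gripper is mounted at the origin on the work surface. World frame = base frame: x ahead of the robot, y to its left, z up, the work surface at z = 0. Lengths are in m, angles in rad, forces in N, time in s.
With the tool pointing down it reaches from about 0.4 to 0.85 m from the base axis. Payload 4.5 kg.
Tool frame: the origin (TCP) lies where the fingers leave the gripper's body, on its centre line; the fingertips stand 64 mm ahead of it and the grasp point (between the pads) lies 45 mm ahead of it; z points along the fingers, y is the line along which they close (so a half turn about z gives the same grasp; the last joint's range is limited). The gripper opens to 88 mm and grips with 3 to 60 N. Pads are 18 mm wide; open, the fingers measure 123 mm over their backs; the gripper's body (75 mm by 187 mm) begins 45 mm behind the grasp point.
Start: joints at [1.235, 0.689, -0.195, 1.565, 0.157, 0.902, -0.215], TCP at [0.226, -0.583, 0.303] pointing down, gripper open.
Joint ranges: [-3.01, 3.01], [-0.46, 2.08], [-1.47, 1.51], [0.13, 2.56], [-1, 4.14], [0.04, 2.09], [-2.66, 2.66]. Speed limits (rad/s): [2.57, 2.57, 3.14, 3.14, 3.14, 3.14, 3.14].

INTERFACE

Orientations are given as a unit quaternion [x, y, z, w].
In Python, from plant import r gives the robot as it stands.
- The arm moves only by the tool play_rows, never from a script. Its arguments are lists of equal length, an entry for each row: "translation": the shift along the tool's x, y, z in m, a list of three; "delta_rot": the turn, a rotation vector about the tool's x, y, z in degrees, a list of three; "grip": the opening, from -1 (shut) to 1 (fully open). In form: {"translation": [[x, y, z], ...], "delta_rot": [[rx, ry, rz], ...], "grip": [grip, ...]}. A call has 1 to 20 rows; each row shifts and turns the commanded pose from where the row before left it, along the tool's axes as they then stand; what a row does not reach is not made up. A row lasts 1/8 s, in which the tool goes at most 62.5 mm and 10.7 degrees, less where a joint would pass 70% of its speed; a pose out of reach is approached as far as the arm can. A call with a gripper value outside its range is refused whole. The fingers move at their own pace and stop on an object; "squeeze" is the grip in N (left out, the last holds). Time passes only in rows, so rows that do not move let the fingers close. It gives the time, the measured TCP pose, the force, the opening and the grip force at its end, in the units of the state.
- r.get_state(): the state, without advancing time (a new reading comes with each control period).
- r.snapshot(name): name is "side" or "top"; returns the picture (480x640x3 uint8, blue, green, red); there is no depth.
- r.get_calibration(name): a dict with "intrinsics" (3x3 intrinsics, pixels), "eye" and "rotation" of the camera in the world. Camera axes: x right, y up, looking along -z (the intrinsics and any distortion apply to the point x, -y, -z); pixel columns grow to the right and rows downward; lengths in m; the calibration is good to about 2 mm. A picture is of the moment at which its call begins. get_calibration takes no time and is no camera call.
- r.finish_job(): hands the job in; it is judged then, once.
Trained networks look in the newest picture that a camera, given by its name, has taken for a name from the list of things; names that differ only in an ending like _2 or _b are one class to them, and where a whole thing is asked for, a point or a joint stands for the part that bears it (a point fixed in the world has none). Each returns a list of dicts, best first, with "confidence" (0 to 1); they miss things now and then, are a little off and sometimes report something else, mostly with a low value. They report only what shows in the picture. A call takes as long as a camera call. They do not tell look-alikes from the thing itself.
- r.look_for(camera, target): "point" ([x, y, z] in m, in world coordinates, good to about 4 mm: the middle of the surface that is visible of it).
- r.silhouettes(camera, target): "pixels" (480x640 bool, what is visible of it).
The state is a dict: "clock": time; "q": joint angles; "qd": joint speeds; "joint_torque": joint torques, N m; "tool_pos": TCP position; "eef_rot": TCP orientation; "contact_force": force on the tool from outside, world axes, zero at the start; "moment": the same for the moment, N m; "opening": opening from 0.0 (shut) to 1.0 (fully open); "finger_force": force on a finger pad.
Only numpy, scipy, OpenCV 4.12 (cv2) and the standard library are available. Lean on these libraries where they do the work, as an engineer would, in place of code of your own. Each camera call takes 0.05 s, during which the arm holds its last target. There are 200 camera calls.

## Working session

There is one attempt and no reset: what is moved stays moved. The work goes in short steps, Python scripts to look and compute and a tool call to move; the robot and the scene stay as the last step left them, time stands still between calls to the robot, and variables do not carry over. Pictures are saved under pics/ and viewed, at most 13 in all, crops included, and the job is handed in when it is done.

Besides the shell and the picture viewer there is one more tool, called after "Emit:" as name(argument=value, ...), one argument or row to a line, values as JSON. play_rows: Moves the arm, as the interface text tells. Its arguments: {"type":"object","properties":{"translation":{"type":"array","items":{"type":"array","items":{"type":"number"}}},"delta_rot":{"type":"array","items":{"type":"array","items":{"type":"number"}}},"grip":{"type":"array","items":{"type":"number"}},"squeeze":{"type":"number"}},"required":["translation","delta_rot","grip"]}

```bash
mkdir -p pics; ls; python3 - <<'E'
from plant import r
import cv2,numpy as np
s=r.get_state(); print({k:np.round(v,3) for k,v in s.items()})
for c in("top","side"):
    cv2.imwrite(f"pics/{c}0.png",r.snapshot(c)); k=r.get_calibration(c); print(c,k)
    for t in("stand","setscrew","crank_grip","socket_mouth","key_rest","hex_key"):
        for d in r.look_for(c,t)[:4]: print(c,t,np.round(d["point"],3),round(d["confidence"],2))
E
```

```text
pics
{'clock': np.float64(0.0), 'q': array([ 1.235,  0.69 , -0.195,  1.566,  0.157,  0.903, -0.215]), 'qd': array([-0.001,  0.002, -0.   ,  0.002, -0.001, -0.   ,  0.001]), 'joint_torque': array([ 1.0000e-03, -5.2757e+01, -1.2670e+00, -1.5343e+01, -5.3000e-02,
        7.0000e-03,  0.0000e+00]), 'tool_pos': array([ 0.226, -0.582,  0.302]), 'eef_rot': array([ 0.983,  0.184, -0.   , -0.001]), 'contact_force': array([ 0.169, -0.007, -0.647]), 'moment': array([ 0.035, -0.   , -0.006]), 'finger_force': np.float64(0.0), 'opening': np.float64(1.004)}
top {'intrinsics': array([[434.21649017,   0.        , 322.3708276 ],
       [  0.        , 434.21649017, 237.99782408],
       [  0.        ,   0.        ,   1.        ]]), 'eye': array([0.48409342, 0.09937178, 0.96185952]), 'rotation': array([-0.03246416,  0.04945873,  0.71154826, -0.70014212])}
top stand [ 0.505 -0.127  0.075] 0.92
top stand [ 0.759 -0.136  0.023] 0.23
top crank_grip [ 0.508 -0.174  0.088] 0.82
top crank_grip [0.563 0.002 0.006] 0.2
top socket_mouth [ 0.507 -0.126  0.099] 0.65
top socket_mouth [ 0.51  -0.174  0.09 ] 0.58
top 
[... 273 characters left out ...]
 {'intrinsics': array([[524.26228504,   0.        , 321.89332286],
       [  0.        , 524.26228504, 231.1204677 ],
       [  0.        ,   0.        ,   1.        ]]), 'eye': array([0.31422012, 1.16562269, 0.80123456]), 'rotation': array([-0.04833063,  0.4719081 ,  0.87396215, -0.10562698])}
side stand [ 0.502 -0.109  0.066] 0.71
side setscrew [ 0.504 -0.119  0.094] 0.65
side crank_grip [ 0.507 -0.174  0.078] 0.78
side crank_grip [0.539 0.208 0.039] 0.62
side socket_mouth [ 0.504 -0.124  0.096] 0.65
side key_rest [0.542 0.206 0.036] 0.73
side hex_key [0.552 0.189 0.096] 0.85
side hex_key [0.56  0.315 0.122] 0.75
side hex_key [0.405 0.193 0.125] 0.67
side hex_key [ 0.74  -0.165  0.029] 0.3
```

View pics/top0.png

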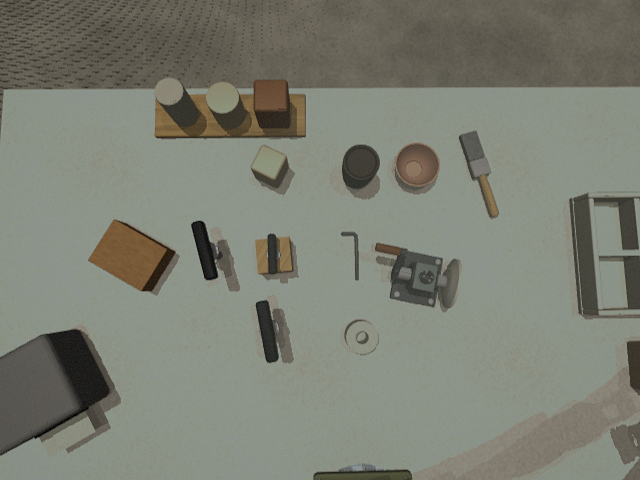

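View pics/side0.png

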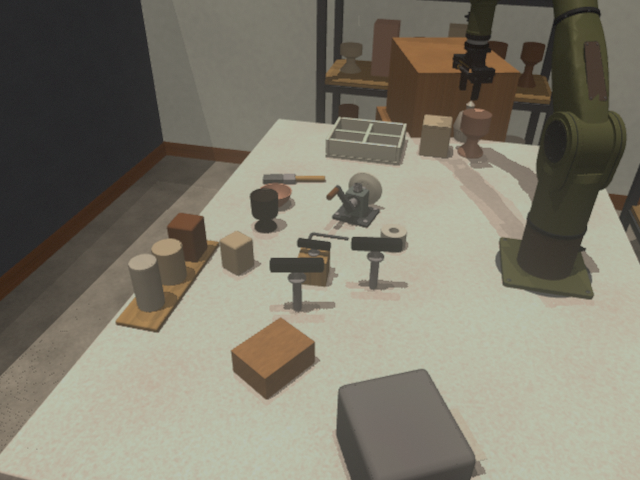

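The top view shows three black T-keys, at pixels (204,250), (267,331) and (273,253). The one at (273,253) is the shortest and stands in the light wooden block, so it fits the description. The other two are longer and stand outside any rest. The stand is at about (425,278), with the dish on its right (-y) and the crank grip at (390,248), tipped towards +x. I'll confirm both in one enlarged crop.

```bash
python3 - <<'E'
import cv2,numpy as np
t=cv2.imread("pics/top0.png");s=cv2.imread("pics/side0.png")
f=lambda im,x,y,w,h:cv2.resize(im[y:y+h,x:x+w],(400,300),interpolation=cv2.INTER_CUBIC)
A=np.vstack([np.hstack([f(t,370,235,100,75),f(t,230,215,100,75)]),np.hstack([f(s,310,165,80,60),f(s,270,230,80,60)])])
cv2.imwrite("pics/crop1.png",A)
E
```

```text
(no output)
```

View pics/crop1.png

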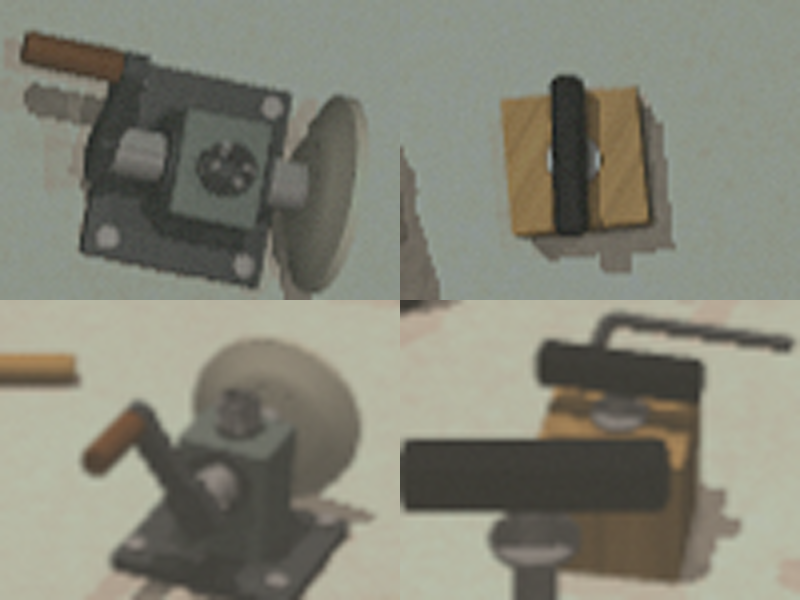

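The crop confirms it: the short-bar key stands with its collar on the light wooden rest. In the stand tile, the screw head is near (228,168), the plate corners are at (290,93), (258,287) and (82,252), and the grip runs from (25,48) to (120,65). I'll fit the poses from these corners.

```bash
cat > h.py <<'E'
import numpy as np
from scipy.spatial.transform import Rotation as R
from scipy.optimize import least_squares
from plant import r
C={c:r.get_calibration(c) for c in("top","side")}
def proj(c,P):
    k=C[c]; q=R.from_quat(k["rotation"]).inv().apply(np.atleast_2d(P)-k["eye"]) if np.shape(k["rotation"])==(4,) else (np.atleast_2d(P)-k["eye"])@k["rotation"]
    q=q*[1,-1,-1]; u=q@k["intrinsics"].T; return u[:,:2]/u[:,2:]
def fit(obs,model,x0):
    f=lambda p:np.concatenate([(proj(c,model(p,l))[0]-uv) for c,l,uv in obs])
    s=least_squares(f,x0,loss="soft_l1",x_scale=[.01,.01]+[.1]*(len(x0)-2)); 
    return s.x,f(s.x).reshape(-1,2)
def world(p,l): return [p[0],p[1],0]+R.from_euler("z",p[2]).apply(l)
E
cat > f1.py <<'E'
from h import *
T=lambda x,y:np.array([370+x/4,235+y/4]); K=lambda x,y:np.array([230+(x-400)/4,215+y/4])
S=lambda x,y:np.array([310+x/5,165+(y-300)/5]); KS=lambda x,y:np.array([270+(x-400)/5,230+(y-300)/5])
def stand(p,l):
    return world(p,[.06*np.sin(p[3]),l[1],.06+.06*np.cos(p[3])] if l[0]=="g" else l)
b=lambda x,y:[x*.055,y*.05,.01]; k=lambda x,y:[x*.028,y*.023,.082]
top=[("top",b(1,-1),T(290,93)),("top",b(-1,-1),T(258,287)),("top",b(-1,1),T(82,252)),
("top",k(1,1),T(187,110)),("top",k(1,-1),T(270,123)),("top",k(-1,-1),T(258,228)),("top",k(-1,1),T(172,213)),("top",[0,0,.1],T(228,168)),
("top",("g",.114),T(25,48)),("top",("g",.064),T(122,66))]
sd=[("side",k(1,1),S(180,445)),("side",k(-1,1),S(245,462)),("side",k(-1,-1),S(297,430)),("side",b(1,1),S(115,555)),("side",b(-1,1),S(270,598)),("side",b(-1,-1),S(347,525)),("side",("g",.114),S(98,460))]
for o in(top,sd,top+sd):
    x,e=fit(o,stand,[.505,-.125,-.2,.8]); print(np.round(x,4)); print(np.abs(e).max(),np.round(e,1).tolist())
q=lambda x,y:[x*.035,y*.035,.07]
rt=[("top",q(1,1),K(502,100)),("top",q(1,-1),K(638,88)),("top",q(-1,-1),K(650,222)),("top",q(-1,1),K(516,236))]
x,e=fit(rt,world,[.55,.17,0]); print("rest",np.round(x,4),np.round(e,1).tolist())
kt=[("top",[.04,0,.106],K(568,77)),("top",[-.04,0,.106],K(570,233))]
x,e=fit(kt,world,[.55,.17,0]); print("key",np.round(x,4),np.round(e,1).tolist())
ks=[("side",[.04,0,.096],KS(540,360)),("side",[-.04,0,.096],KS(703,381))]
x,e=fit(ks,world,[.55,.17,0]); print("keyside",np.round(x,4),np.round(e,1).tolist())
E
python3 f1.py
```

```text
[ 0.5035 -0.1305 -0.2124  0.6799]
1.2313201181870568 [[0.8, -0.5], [0.7, 0.5], [-0.3, 0.3], [-0.2, -1.2], [1.2, -0.1], [-0.3, 0.9], [-1.1, 0.2], [0.7, -0.2], [-0.8, -0.2], [-0.4, 0.2]]
[ 0.5068 -0.1228 -0.2721  0.4639]
3.2121265293906163 [[-1.8, -1.6], [3.2, 0.1], [-0.3, -0.5], [-2.4, 0.0], [1.4, 1.9], [0.4, 0.5], [-0.1, -0.4]]
[ 0.5041 -0.1301 -0.2202  0.6496]
5.198174910292323 [[0.7, -0.5], [0.2, 0.3], [-0.7, -0.2], [-0.3, -1.6], [1.1, -0.2], [-0.6, 0.6], [-1.4, -0.2], [0.5, -0.5], [-0.9, -0.3], [-0.5, 0.3], [-0.2, -2.3], [5.2, -1.2], [0.9, -1.9], [-0.6, -0.4], [4.0, 0.4], [1.2, -1.3], [-0.0, 0.2]]
rest [0.5535 0.1767 0.0857] [[0.1, 0.1], [0.0, -0.2], [0.2, 0.0], [-0.4, 0.0]]
key [0.554  0.1773 0.0088] [[-0.0, -0.7], [0.0, 0.7]]
keyside [0.5551 0.1795 0.025 ] [[-0.3, -0.1], [0.3, 0.1]]
```

```bash
cat >> h.py <<'E'
def go(pos,psi=None):
    "pos: wanted TCP in world; psi: wanted world angle of the tool's y; prints the step in tool axes"
    s=r.get_state(); t=R.from_quat(s["eef_rot"]); y=t.apply([0,1,0]); a=np.arctan2(y[1],y[0])
    d=np.array(pos)-s["tool_pos"]
    print("tool step mm",np.round(t.inv().apply(d)*1e3,1),"psi",round(a,3),"turn z deg",None if psi is None else round(np.degrees((a-psi+np.pi)%(2*np.pi)-np.pi),1),
     "tilt",np.round(t.apply([0,0,1]),3),"tcp",np.round(s["tool_pos"],4),"q",np.round(s["q"],2),"F",np.round(s["contact_force"],1),"M",np.round(s["moment"],3),"t",s["clock"],"open",round(s["opening"]*88,1))
E
python3 -c "
from h import *
go([.5597,-.048,.302],-.215)"
```

```text
tool step mm [ 504.5 -378.     0.7] psi -1.201 turn z deg -56.5 tilt [ 0. -0. -1.] tcp [ 0.2259 -0.5828  0.3027] q [ 1.23  0.69 -0.19  1.57  0.16  0.9  -0.22] F [ 0.2  0.1 -0.1] M [-0.027 -0.064  0.023] t 0.7 open 87.7
```

Emit:
play_rows(
  translation=[
    [0.039, -0.029, 0],
    [0.039, -0.029, 0],
    [0.039, -0.029, 0],
    [0.039, -0.029, 0],
    [0.039, -0.029, 0],
    [0.039, -0.029, 0],
    [0.039, -0.029, 0],
    [0.039, -0.029, 0],
    [0.039, -0.029, 0],
    [0.039, -0.029, 0],
    [0.039, -0.029, 0],
    [0.039, -0.029, 0],
    [0.039, -0.029, 0],
    [0, 0, 0],
    [0, 0, 0],
    [0, 0, 0],
    [0, 0, 0],
    [0, 0, 0],
    [0, 0, 0],
    [0, 0, 0],
  ],
  delta_rot=[
    [0, 0, 0],
    [0, 0, 0],
    [0, 0, 0],
    [0, 0, 0],
    [0, 0, 0],
    [0, 0, 0],
    [0, 0, 0],
    [0, 0, 0],
    [0, 0, 0],
    [0, 0, 0],
    [0, 0, 0],
    [0, 0, 0],
    [0, 0, 0],
    [0, 0, -8],
    [0, 0, -8],
    [0, 0, -8],
    [0, 0, -8],
    [0, 0, -8],
    [0, 0, -8],
    [0, 0, -8],
  ],
  grip=[0, 0, 0, 0, 0, 0, 0, 0, 0, 0, 0, 0, 0, 0, 0, 0, 0, 0, 0, 0],
  squeeze=8,
)

```text
clock: 3.2
tool_pos: [0.5624, -0.0481, 0.3028]
eef_rot: [0.78, 0.626, 0.0, 0.0]
contact_force: [-0.4, -0.8, -0.4]
opening: 0.501
finger_force: 0.0
```

```bash
python3 -c "
from h import *
go([.5597,-.048,.152],-.215)"
```

```text
tool step mm [ -0.5  -2.7 150.8] psi -0.219 turn z deg -0.2 tilt [ 0. -0. -1.] tcp [ 0.5624 -0.0481  0.3028] q [ 0.25  0.63 -0.42  1.74  0.33  0.84 -0.53] F [-0.4 -0.8 -0.4] M [-0.065 -0.049  0.033] t 3.2 open 44.1
```

Emit:
play_rows(
  translation=[
    [0, -0.003, 0.035],
    [0, 0, 0.035],
    [0, 0, 0.035],
    [0, 0, 0.025],
    [0, 0, 0.02],
    [0, 0, 0],
  ],
  delta_rot=[
    [0, 0, 0],
    [0, 0, 0],
    [0, 0, 0],
    [0, 0, 0],
    [0, 0, 0],
    [0, 0, 0],
  ],
  grip=[0, 0, 0, 0, 0, 0],
)

```text
clock: 3.95
tool_pos: [0.5587, -0.0474, 0.1516]
eef_rot: [0.782, 0.624, -0.001, -0.001]
contact_force: [-0.3, 0.1, -0.3]
opening: 0.501
finger_force: 0.0
```

```bash
python3 -c "
from h import *
import cv2
go([.5597,-.048,.152],-.215)
g=world([.504,-.130,-.215],[0,.092,.12]);print(g);go([g[0],g[1],g[2]+.045])
t=r.snapshot('top');s=r.snapshot('side')
f=lambda im,x,y,w,h:cv2.resize(im[y:y+h,x:x+w],(400,300),interpolation=cv2.INTER_CUBIC)
cv2.imwrite('pics/c2.png',np.hstack([f(t,350,215,120,90),f(s,290,140,120,90)]))"
```

```text
tool step mm [-0.4  1.1 -0.4] psi -0.223 turn z deg -0.5 tilt [-0.003 -0.    -1.   ] tcp [ 0.5587 -0.0474  0.1516] q [ 0.17  0.84 -0.29  1.87  0.46  0.5  -0.66] F [-0.3  0.1 -0.3] M [-0.001 -0.042  0.024] t 3.95 open 44.1
[ 0.52362796 -0.04011817  0.12      ]
tool step mm [ -0.7 -35.9 -13.3] psi -0.223 turn z deg None tilt [-0.003 -0.    -1.   ] tcp [ 0.5587 -0.0474  0.1516] q [ 0.17  0.84 -0.29  1.87  0.46  0.5  -0.66] F [-0.3  0.1 -0.3] M [-0.001 -0.042  0.024] t 3.95 open 44.1
```

View pics/c2.png

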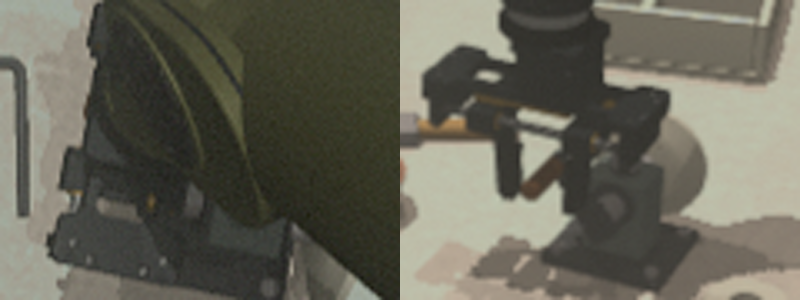

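The side tile shows the grip (540,180) between the two open fingers. Next I follow the arc to upright and close softly to centre it.

Emit:
play_rows(
  translation=[
    [0, -0.0085, -0.0057],
    [0, -0.0093, -0.0041],
    [0, -0.0093, -0.0023],
    [0, -0.009, -0.0012],
    [0, 0, 0],
    [0, 0, 0],
    [0, 0, 0],
    [0, 0, 0],
    [0, 0, 0],
    [0, 0, 0],
  ],
  delta_rot=[
    [0, 0, 0],
    [0, 0, 0],
    [0, 0, 0],
    [0, 0, 0],
    [0, 0, 0],
    [0, 0, 0],
    [0, 0, 0],
    [0, 0, 0],
    [0, 0, 0],
    [0, 0, 0],
  ],
  grip=[0, 0, 0, 0, 0, -1, -1, -1, -1, -1],
)

```text
clock: 5.3
tool_pos: [0.5239, -0.0393, 0.1658]
eef_rot: [0.782, 0.624, -0.0, -0.0]
contact_force: [2.7, 0.2, 1.8]
opening: 0.199
finger_force: 7.8
```

```bash
python3 -c "
from h import *
go([.5236,-.0401,.165],-.215)"
```

```text
tool step mm [-0.8 -0.2  0.8] psi -0.224 turn z deg -0.5 tilt [-0.001 -0.    -1.   ] tcp [ 0.5239 -0.0393  0.1658] q [ 0.15  0.79 -0.28  1.97  0.47  0.44 -0.7 ] F [2.7 0.2 1.8] M [-0.046 -0.565  0.045] t 5.3 open 17.5
```

Emit:
play_rows(
  translation=[
    [0, 0, 0],
    [0, 0, 0],
    [0, 0, -0.03],
    [0, 0, -0.05],
    [0, 0, -0.06],
    [0.0546, -0.0044, 0],
    [0.0546, -0.0044, 0],
    [0.0546, -0.0044, 0],
    [0.0546, -0.0044, 0],
    [0, 0, 0],
    [0, 0, 0],
    [0, 0, 0],
    [0, 0, 0],
    [0, 0, 0],
    [0, 0, 0],
    [0, 0, 0],
    [0, 0, 0],
    [0, 0, 0],
    [0, 0, 0],
  ],
  delta_rot=[
    [0, 0, 0],
    [0, 0, 0],
    [0, 0, 0],
    [0, 0, 0],
    [0, 0, 0],
    [0, 0, 0],
    [0, 0, 0],
    [0, 0, 0],
    [0, 0, 0],
    [0, 0, -10.3],
    [0, 0, -10.3],
    [0, 0, -10.3],
    [0, 0, -10.3],
    [0, 0, -10.3],
    [0, 0, -10.3],
    [0, 0, -10.3],
    [0, 0, -10.3],
    [0, 0, -10.3],
    [0, 0, -10.3],
  ],
  grip=[0, 0, 0, 0, 0, 0, 0, 0, 0, 0, 0, 0, 0, 0, 0, 0, 0, 0, 0],
)

```text
clock: 7.68
tool_pos: [0.5547, 0.1769, 0.3053]
eef_rot: [-0.005, 1.0, -0.001, -0.001]
contact_force: [-0.4, 0.6, 0.1]
opening: 0.504
finger_force: 0.0
```

```bash
python3 -c "
from h import *
import cv2
go([.5545,.178,.141],1.58)
t=r.snapshot('top');s=r.snapshot('side');cv2.imwrite('pics/t3raw.png',t);cv2.imwrite('pics/s3raw.png',s)
f=lambda im,x,y,w,h:cv2.resize(im[y:y+h,x:x+w],(400,300),interpolation=cv2.INTER_CUBIC)
z=lambda im,x,y:cv2.resize(im[y:y+30,x:x+40],(400,300),interpolation=cv2.INTER_CUBIC)
cv2.imwrite('pics/c3.png',np.vstack([np.hstack([f(t,370,235,100,75),f(s,310,165,80,60)]),np.hstack([z(t,408,262),z(s,340,170)])]))"
```

```text
tool step mm [ -0.2   1.4 164.3] psi 1.58 turn z deg 0.0 tilt [-0.002 -0.002 -1.   ] tcp [0.5547 0.1769 0.3053] q [ 0.1   0.76 -0.9   1.67  0.67  1.05  0.56] F [-0.4  0.6  0.1] M [ 0.037 -0.17   0.033] t 7.675 open 44.3
```

View pics/c3.png

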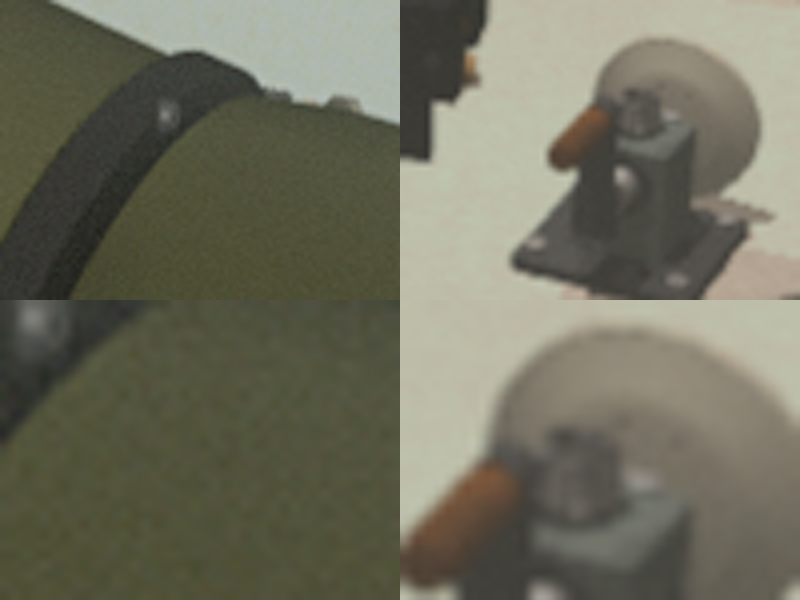

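In the side crop the crank arm now stands about upright, at (605,110)–(600,230). I'll check the angle numerically against projections, then take the key.

```bash
python3 -c "
from h import *
p=[.504,-.130,-.215]
S=lambda x,y:np.round([(x-310)*5+400,(y-165)*5])
for th in(-.1,0,.1,.2):
  for y in(.064,.114):
    print(th,y,S(*proj('side',world(p,[.06*np.sin(th),y,.06+.06*np.cos(th)]))[0]))
for l in([.028,.023,.082],[-.028,.023,.082],[-.028,-.023,.082],[0,0,.1],[.055,.05,.01],[-.055,-.05,.01]): print(l,S(*proj('side',world(p,l))[0]))
"
```

```text
-0.1 0.064 [610. 119.]
-0.1 0.114 [573. 160.]
0 0.064 [599. 116.]
0 0.114 [562. 157.]
0.1 0.064 [589. 114.]
0.1 0.114 [552. 155.]
0.2 0.064 [579. 113.]
0.2 0.114 [541. 154.]
[0.028, 0.023, 0.082] [579. 134.]
[-0.028, 0.023, 0.082] [672. 156.]
[-0.028, -0.023, 0.082] [702. 120.]
[0, 0, 0.1] [642.  99.]
[0.055, 0.05, 0.01] [512. 253.]
[-0.055, -0.05, 0.01] [753. 218.]
```

Emit:
play_rows(
  translation=[
    [0, 0.0012, 0.045],
    [0, 0, 0.045],
    [0, 0, 0.04],
    [0, 0, 0.0325],
    [0, 0, 0],
    [0, 0, 0],
    [0, 0, 0],
    [0, 0, 0],
  ],
  delta_rot=[
    [0, 0, 0],
    [0, 0, 0],
    [0, 0, 0],
    [0, 0, 0],
    [0, 0, 0],
    [0, 0, 0],
    [0, 0, 0],
    [0, 0, 0],
  ],
  grip=[0, 0, 0, 0, -1, -1, -1, -1],
  squeeze=30,
)

```text
clock: 8.78
tool_pos: [0.5562, 0.1791, 0.145]
eef_rot: [-0.001, 1.0, 0.0, 0.001]
contact_force: [0.5, 0.2, 5.3]
opening: 0.175
finger_force: 29.9
```

```bash
python3 -c "
from h import *
go([.5545,.178,.141],1.58)"
```

```text
tool step mm [ 1.7 -1.1  4. ] psi 1.573 turn z deg -0.4 tilt [ 0.002  0.001 -1.   ] tcp [0.5562 0.1791 0.145 ] q [ 0.01  0.96 -0.73  1.79  0.91  0.76  0.36] F [0.5 0.2 5.3] M [-0.013 -0.004  0.008] t 8.775 open 15.4
```

Emit:
play_rows(
  translation=[
    [0, 0, -0.01],
    [0, 0, -0.03],
    [0, 0, -0.04],
    [0, 0, -0.04],
    [0, 0, -0.04],
    [0.0085, -0.051, 0],
    [0.0085, -0.051, 0],
    [0.0085, -0.051, 0],
    [0.0085, -0.051, 0],
    [0.0085, -0.051, 0],
    [0.0085, -0.051, 0],
    [0, 0, 0],
  ],
  delta_rot=[
    [0, 0, 0],
    [0, 0, 0],
    [0, 0, 0],
    [0, 0, 0],
    [0, 0, 0],
    [0, 0, 0],
    [0, 0, 0],
    [0, 0, 0],
    [0, 0, 0],
    [0, 0, 0],
    [0, 0, 0],
    [0, 0, 0],
  ],
  grip=[-1, -1, -1, -1, -1, -1, -1, -1, -1, -1, -1, -1],
)

```text
clock: 10.28
tool_pos: [0.5039, -0.1328, 0.3029]
eef_rot: [0.003, 1.0, -0.002, -0.001]
contact_force: [0.0, 0.4, -1.0]
opening: 0.171
finger_force: 29.9
```

```bash
python3 -c "
from h import *
import cv2
go([.5038,-.130,.26],1.573)
s=r.snapshot('side');cv2.imwrite('pics/s4raw.png',s)
cv2.imwrite('pics/c4.png',cv2.resize(s[110:230,290:420],(780,720),interpolation=cv2.INTER_CUBIC)[:600])"
```

```text
tool step mm [-0.   3.  42.9] psi 1.565 turn z deg -0.5 tilt [-0.003 -0.003 -1.   ] tcp [ 0.5039 -0.1328  0.3029] q [ 0.72  0.7  -0.95  1.85  0.7   0.96  1.02] F [ 0.   0.4 -1. ] M [ 0.138 -0.124 -0.027] t 10.275 open 15.0
```

View pics/c4.png

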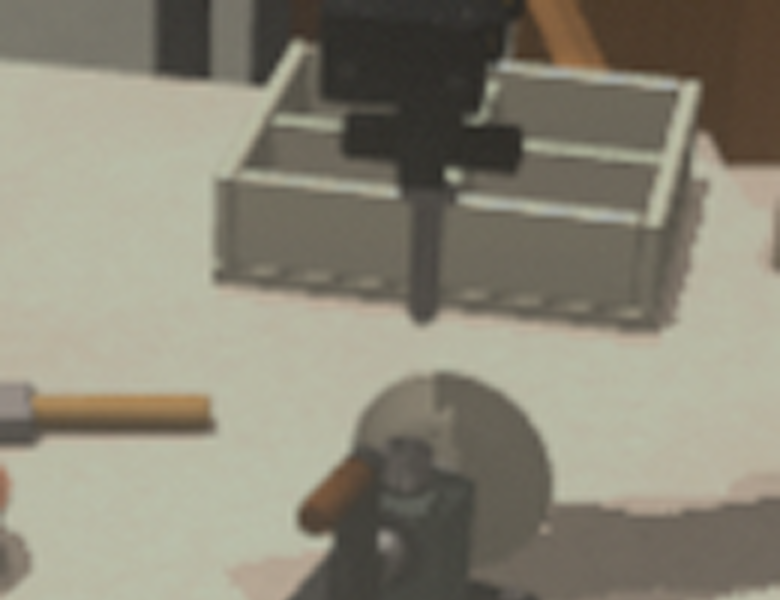

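The side crop shows the key hanging upright, its blade tip at crop (424,320), which is px (360.7,163.3). It is above the screw head, whose mouth centre is near crop (410,448), px (358.3,184.7).

```bash
cat > f4.py <<'E'
from h import *
S=lambda x,y:np.array([290+x/6,110+y/6])
def xz(uv,y): return least_squares(lambda p:proj('side',[p[0],y,p[1]])[0]-uv,[.5,.15]).x
print("tip",xz(S(424,322),-.133),"blade top/collar bottom",xz(S(427,200),-.133))
print("bar ends mid",xz(S(432,142),-.125),"L",xz(S(343,134),-.125),"R",xz(S(521,148),-.125))
print("head mouth",xz(S(410,446),-.130),"pred px",(proj('side',world([.504,-.130,-.215],[0,0,.1017]))[0]-[290,110])*6)
for l in([-.028,.023,.082],[-.028,-.023,.082]): print((proj('side',world([.504,-.130,-.215],l))[0]-[290,110])*6)
E
python3 f4.py; python3 - <<'E'
import cv2,numpy as np
t=cv2.imread("pics/top0.png");s=cv2.imread("pics/s3raw.png")
z=lambda im,x,y:cv2.resize(cv2.convertScaleAbs(im[y:y+24,x:x+32],alpha=2.2,beta=-60),(400,300),interpolation=cv2.INTER_LANCZOS4)
cv2.imwrite("pics/c5.png",np.hstack([z(t,411,265),z(s,343,172)]))
E
```

```text
tip [0.50190109 0.16449936] blade top/collar bottom [0.503943   0.22460989]
bar ends mid [0.50212174 0.25580129] L [0.54203009 0.25512168] R [0.46272144 0.2574018 ]
head mouth [0.50446447 0.10138165] pred px [411.01266993 445.52119419]
[445.82709651 517.20175688]
[481.80362138 474.57330801]
```

View pics/c5.png

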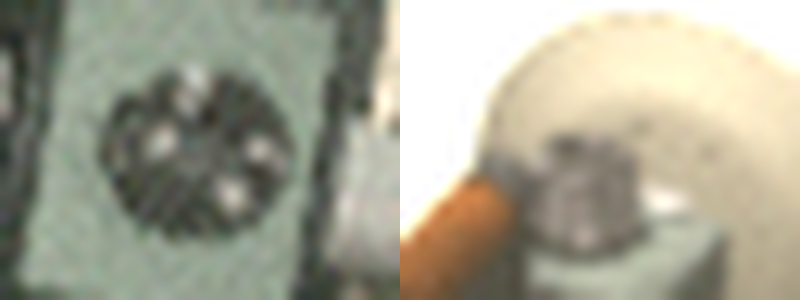

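The key tip sits about 2.5 mm towards -x of the socket. I correct that and descend to just above the mouth.

Emit:
play_rows(
  translation=[
    [-0.0026, 0.003, 0.02],
    [0, 0, 0.02],
    [0, 0, 0.014],
    [0, 0, 0.003],
    [0, 0, 0],
    [0, 0, 0],
  ],
  delta_rot=[
    [0, 0, 0],
    [0, 0, 0],
    [0, 0, 0],
    [0, 0, 0],
    [0, 0, 0],
    [0, 0, 0],
  ],
  grip=[-1, -1, -1, -1, -1, -1],
)

```text
clock: 11.08
tool_pos: [0.5085, -0.1242, 0.2471]
eef_rot: [-0.002, 1.0, -0.0, 0.001]
contact_force: [-0.6, 0.6, -1.8]
opening: 0.177
finger_force: 30.0
```

```bash
python3 -c "
from h import *
import cv2
go([.5065,-.130,.2385],1.573)
s=r.snapshot('side');cv2.imwrite('pics/s6raw.png',s)
cv2.imwrite('pics/c6.png',cv2.resize(s[140:215,310:410],(800,600),interpolation=cv2.INTER_CUBIC))"
```

```text
tool step mm [ 2.  -5.8  8.6] psi 1.574 turn z deg 0.1 tilt [ 0.001 -0.    -1.   ] tcp [ 0.5085 -0.1242  0.2471] q [ 0.67  0.78 -0.89  1.91  0.8   0.86  0.93] F [-0.6  0.6 -1.8] M [ 0.053 -0.187 -0.006] t 11.075 open 15.6
```

View pics/c6.png

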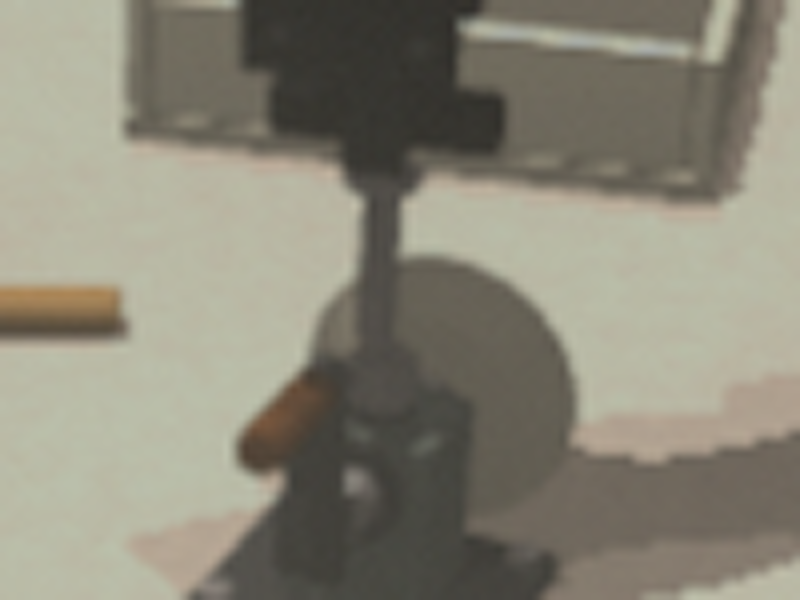

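The blade (around crop x 379) is slightly left of the head (about 388). The settled TCP is 2 mm in x and 5.8 mm in y off the target, so I correct that.

Emit:
play_rows(
  translation=[
    [0.002, -0.0058, 0],
    [0, 0, 0.002],
    [0, 0, 0],
    [0, 0, 0],
  ],
  delta_rot=[
    [0, 0, 0],
    [0, 0, 0],
    [0, 0, 0],
    [0, 0, 0],
  ],
  grip=[-1, -1, -1, -1],
)

```text
clock: 11.62
tool_pos: [0.5062, -0.1301, 0.2445]
eef_rot: [-0.002, 1.0, 0.0, 0.0]
contact_force: [-0.4, -0.1, -1.1]
opening: 0.174
finger_force: 30.0
```

```bash
python3 -c "
from h import *
import cv2
go([.5065,-.130,.2385],1.573)
s=r.snapshot('side');cv2.imwrite('pics/s7raw.png',s)
cv2.imwrite('pics/c7.png',cv2.resize(s[155:200,330:390],(800,600),interpolation=cv2.INTER_CUBIC))"
```

```text
tool step mm [-0.3  0.1  6. ] psi 1.574 turn z deg 0.1 tilt [ 0.  0. -1.] tcp [ 0.5062 -0.1301  0.2445] q [ 0.68  0.78 -0.88  1.91  0.81  0.85  0.93] F [-0.4 -0.1 -1.1] M [ 0.028 -0.132 -0.037] t 11.625 open 15.3
```

View pics/c7.png

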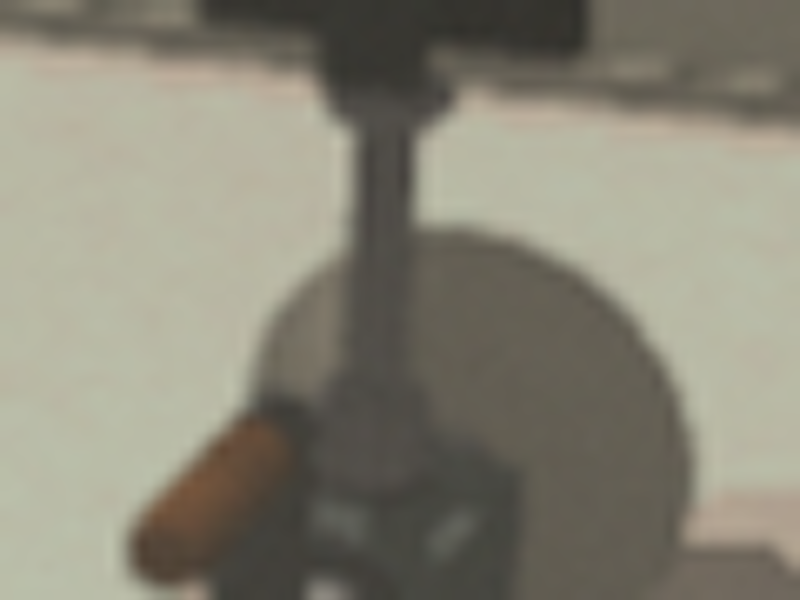

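The blade (crop x about 377) is centred over the head (318–432, centre 375). I lower it gently to contact.

Emit:
play_rows(
  translation=[
    [0, 0, 0.003],
    [0, 0, 0.002],
    [0, 0, 0.001],
    [0, 0, 0.001],
    [0, 0, 0],
  ],
  delta_rot=[
    [0, 0, 0],
    [0, 0, 0],
    [0, 0, 0],
    [0, 0, 0],
    [0, 0, 0],
  ],
  grip=[-1, -1, -1, -1, -1],
)

```text
clock: 12.3
tool_pos: [0.5061, -0.1301, 0.2375]
eef_rot: [-0.002, 1.0, 0.0, 0.0]
contact_force: [0.6, 0.6, -1.0]
opening: 0.179
finger_force: 29.9
```

Emit:
play_rows(
  translation=[
    [0, 0, 0.001],
    [0, 0, 0.001],
    [0, 0, 0.001],
    [0, 0, 0],
  ],
  delta_rot=[
    [0, 0, 0],
    [0, 0, 0],
    [0, 0, 0],
    [0, 0, 0],
  ],
  grip=[-1, -1, -1, -1],
)

```text
clock: 12.8
tool_pos: [0.5062, -0.1301, 0.2346]
eef_rot: [-0.002, 1.0, 0.0, 0.0]
contact_force: [-0.3, 0.2, 0.8]
opening: 0.177
finger_force: 30.0
```

Emit:
play_rows(
  translation=[
    [0, 0, 0.001],
    [0, 0, 0.001],
    [0, 0, 0],
  ],
  delta_rot=[
    [0, 0, 0],
    [0, 0, 0],
    [0, 0, 0],
  ],
  grip=[-1, -1, -1],
)

```text
clock: 13.18
tool_pos: [0.5068, -0.13, 0.2337]
eef_rot: [-0.002, 1.0, -0.0, 0.001]
contact_force: [-1.7, 1.1, 10.4]
opening: 0.18
finger_force: 30.0
```

Emit:
play_rows(
  translation=[
    [0.0005, 0.0003, 0],
    [0, 0, 0],
    [0, 0, 0],
    [0, 0, 0],
  ],
  delta_rot=[
    [0, 0, -4],
    [0, 0, -4],
    [0, 0, -4],
    [0, 0, 0],
  ],
  grip=[-1, -1, -1, -1],
)

```text
clock: 13.68
tool_pos: [0.5067, -0.1296, 0.2344]
eef_rot: [-0.106, 0.994, -0.0, 0.002]
contact_force: [-1.6, -0.4, 15.3]
opening: 0.179
finger_force: 30.0
```

Emit:
play_rows(
  translation=[
    [0, 0, 0],
    [0, 0, 0],
    [0, 0, 0],
    [0, 0, 0],
    [0, 0, 0],
    [0, 0, 0],
  ],
  delta_rot=[
    [0, 0, 4],
    [0, 0, 4],
    [0, 0, 4],
    [0, 0, 4],
    [0, 0, 4],
    [0, 0, 0],
  ],
  grip=[-1, -1, -1, -1, -1, -1],
)

```text
clock: 14.42
tool_pos: [0.5057, -0.1301, 0.2322]
eef_rot: [0.068, 0.998, -0.0, 0.0]
contact_force: [0.6, 0.3, -2.2]
opening: 0.179
finger_force: 30.0
```

```bash
python3 -c "
from h import *
go([.5065,-.130,.2385],1.573)"
```

```text
tool step mm [-0.8  0.2 -6.3] psi 1.436 turn z deg -7.9 tilt [ 0. -0. -1.] tcp [ 0.5057 -0.1301  0.2322] q [ 0.65  0.78 -0.83  1.93  0.81  0.81  0.8 ] F [ 0.6  0.3 -2.2] M [-0.016 -0.405  0.081] t 14.425 open 15.8
```

It dropped in. I push down while watching the force.

Emit:
play_rows(
  translation=[
    [0, 0, 0.0015],
    [0, 0, 0.0015],
    [0, 0, 0.0015],
    [0, 0, 0.0015],
    [0, 0, 0],
  ],
  delta_rot=[
    [0, 0, 0],
    [0, 0, 0],
    [0, 0, 0],
    [0, 0, 0],
    [0, 0, 0],
  ],
  grip=[-1, -1, -1, -1, -1],
)

```text
clock: 15.05
tool_pos: [0.5061, -0.13, 0.2273]
eef_rot: [0.068, 0.998, -0.0, 0.001]
contact_force: [-0.2, -0.4, 6.4]
opening: 0.176
finger_force: 30.0
```

Emit:
play_rows(
  translation=[
    [0, 0, 0.001],
    [0, 0, 0.0],
    [0, 0, 0.0],
  ],
  delta_rot=[
    [0, 0, 2],
    [0, 0, 2],
    [0, 0, 0],
  ],
  grip=[-1, -1, -1],
)

```text
clock: 15.42
tool_pos: [0.5061, -0.13, 0.2263]
eef_rot: [0.102, 0.995, -0.0, 0.001]
contact_force: [-0.3, -0.5, 5.7]
opening: 0.178
finger_force: 30.0
```

```bash
python3 -c "
from h import *
go([.5065,-.130,.2232],1.573)"
```

```text
tool step mm [-0.4  0.1  3.1] psi 1.366 turn z deg -11.9 tilt [ 0.001 -0.001 -1.   ] tcp [ 0.5061 -0.13    0.2263] q [ 0.63  0.78 -0.81  1.93  0.81  0.78  0.73] F [-0.3 -0.5  5.7] M [-0.086  0.076  0.063] t 15.425 open 15.7
```

Emit:
play_rows(
  translation=[
    [0, 0, 0.001],
    [0, 0, 0.001],
    [0, 0, 0.001],
    [0, 0, 0.001],
    [0, 0, 0],
  ],
  delta_rot=[
    [0, 0, 0],
    [0, 0, 0],
    [0, 0, 0],
    [0, 0, 0],
    [0, 0, 0],
  ],
  grip=[-1, -1, -1, -1, -1],
)

```text
clock: 16.05
tool_pos: [0.5063, -0.13, 0.2228]
eef_rot: [0.102, 0.995, -0.0, 0.001]
contact_force: [-1.2, -0.8, 9.8]
opening: 0.177
finger_force: 30.0
```

```bash
python3 -c "
from h import *
import cv2
go([.5065,-.130,.2232],1.573)
s=r.snapshot('side');cv2.imwrite('pics/s8raw.png',s)
cv2.imwrite('pics/c8.png',cv2.resize(s[150:210,325:405],(800,600),interpolation=cv2.INTER_CUBIC))"
```

```text
tool step mm [-0.2  0.  -0.4] psi 1.366 turn z deg -11.9 tilt [ 0.002 -0.001 -1.   ] tcp [ 0.5063 -0.13    0.2228] q [ 0.63  0.79 -0.8   1.93  0.82  0.78  0.72] F [-1.2 -0.8  9.8] M [-0.19   0.155  0.089] t 16.05 open 15.6
```

View pics/c8.png

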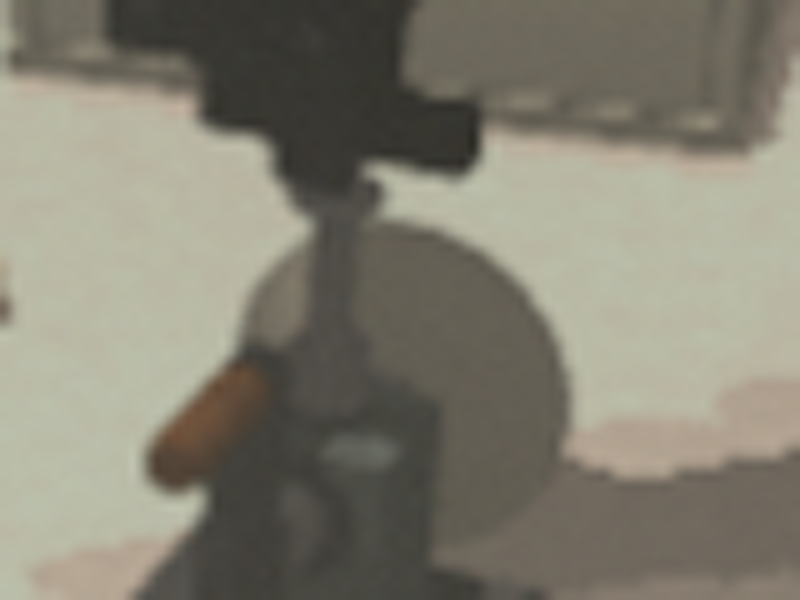

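The key stands in the head: collar underside at crop (340,212), mouth at about (330,350). I'll check the depth numerically.

```bash
python3 -c "
from h import *
for d in(.006,.009,.012,.016):
  # collar front lower rim
  z=.1017-d+.062
  print(d,[np.round((proj('side',[.5045+x,-.130+y,z])[0]-[325,150])*10) for x,y in((0,.014),(-.014,0),(.014,0))])
for z in(.1,.1017): print(z,np.round((proj('side',[.5045,-.130,z])[0]-[325,150])*10))
"
```

```text
0.006 [array([335., 185.]), array([394., 169.]), array([294., 157.])]
0.009 [array([335., 195.]), array([394., 178.]), array([294., 167.])]
0.012 [array([334., 204.]), array([393., 188.]), array([293., 176.])]
0.016 [array([333., 218.]), array([392., 201.]), array([292., 189.])]
0.1 [333. 348.]
0.1017 [333. 342.]
```

The depth is about 14 mm, so the key is seated. Next I raise the squeeze and start turning clockwise about the key axis, which is about 1.8 mm from the TCP along tool x, following the screw down.

```bash
cat > m.py <<'E'
from h import *
a=[]
for i in range(4):
    s=r.get_state(); a.append([*s["contact_force"],*s["moment"],s["joint_torque"][6]]); r.snapshot("side")
a=np.array(a); go([.5063,-.130,.2228],1.366); print("mean F",np.round(a[:,:3].mean(0),1),"M",np.round(a[:,3:6].mean(0),3),"Mz each",np.round(a[:,5],3),"tau7",np.round(a[:,6],3))
E
python3 m.py
```

```text
tool step mm [-0. -0. -0.] psi 1.366 turn z deg -0.0 tilt [ 0.002 -0.001 -1.   ] tcp [ 0.5063 -0.13    0.2228] q [ 0.63  0.79 -0.8   1.93  0.82  0.78  0.72] F [-1.8 -0.7  9.4] M [-0.239  0.151  0.039] t 16.3 open 15.4
mean F [-1.1 -0.4  9.9] M [-0.2    0.177  0.09 ] Mz each [0.081 0.055 0.109 0.114] tau7 [-0.073 -0.072 -0.072 -0.072]
```

Emit:
play_rows(
  translation=[
    [0, 0, -0.0006],
    [0, -0.00013, 0],
    [0, -0.00013, 0.0002],
    [0, -0.00013, 0.0003],
    [0, 0, 0],
  ],
  delta_rot=[
    [0, 0, 0],
    [0, 0, 4],
    [0, 0, 4],
    [0, 0, 4],
    [0, 0, 0],
  ],
  grip=[-1, -1, -1, -1, -1],
  squeeze=60,
)

```text
clock: 16.92
tool_pos: [0.5059, -0.1303, 0.222]
eef_rot: [0.205, 0.979, -0.0, 0.001]
contact_force: [0.4, -1.7, 2.9]
opening: 0.177
finger_force: 60.0
```

```bash
python3 m.py
```

```text
tool step mm [-0.2  0.5 -0.9] psi 1.156 turn z deg -12.0 tilt [ 0.001 -0.    -1.   ] tcp [ 0.5059 -0.1303  0.2219] q [ 0.6   0.77 -0.75  1.94  0.78  0.75  0.55] F [ 0.7 -1.1  5.1] M [-0.149 -0.227  0.086] t 17.125 open 15.5
mean F [ 0.5 -1.1  4.2] M [-0.141 -0.202  0.076] Mz each [0.087 0.059 0.097 0.061] tau7 [-0.283 -0.139 -0.094 -0.085]
```

Emit:
play_rows(
  translation=[
    [0, -0.0001, 0.0003],
    [0, -0.0001, 0.0003],
    [0, 0, 0],
  ],
  delta_rot=[
    [0, 0, 3],
    [0, 0, 3],
    [0, 0, 0],
  ],
  grip=[-1, -1, -1],
)

```text
clock: 17.5
tool_pos: [0.5058, -0.1305, 0.2214]
eef_rot: [0.257, 0.966, 0.0, 0.001]
contact_force: [-0.0, -1.5, 5.2]
opening: 0.173
finger_force: 60.0
```

```bash
python3 m.py
```

```text
tool step mm [-0.2  0.6 -1.4] psi 1.051 turn z deg -18.0 tilt [ 0.001 -0.    -1.   ] tcp [ 0.5059 -0.1305  0.2214] q [ 0.59  0.77 -0.72  1.94  0.76  0.73  0.47] F [ 1.9 -0.6  5.1] M [-0.165 -0.223  0.105] t 17.7 open 15.2
mean F [ 0.2 -1.2  5.2] M [-0.177 -0.188  0.107] Mz each [0.096 0.117 0.109 0.105] tau7 [-0.196 -0.11  -0.091 -0.087]
```

Emit:
play_rows(
  translation=[
    [0, -6e-05, 0.0002],
    [0, -6e-05, 0.0002],
    [0, 0, 0],
  ],
  delta_rot=[
    [0, 0, 2],
    [0, 0, 2],
    [0, 0, 0],
  ],
  grip=[-1, -1, -1],
)

```text
clock: 18.08
tool_pos: [0.5058, -0.1306, 0.221]
eef_rot: [0.291, 0.957, 0.0, 0.001]
contact_force: [-0.5, -0.6, 5.6]
opening: 0.174
finger_force: 60.0
```

```bash
python3 m.py | tail -1
```

```text
mean F [ 0.2 -0.9  5.8] M [-0.194 -0.176  0.099] Mz each [0.141 0.092 0.075 0.087] tau7 [-0.165 -0.108 -0.096 -0.093]
```

Emit:
play_rows(
  translation=[
    [0, -6e-05, 0.0002],
    [0, 0, 0],
    [0, 0, 0],
  ],
  delta_rot=[
    [0, 0, 2],
    [0, 0, 0],
    [0, 0, 0],
  ],
  grip=[-1, -1, -1],
)

```text
clock: 18.65
tool_pos: [0.5058, -0.1306, 0.2208]
eef_rot: [0.307, 0.952, 0.0, 0.001]
contact_force: [-0.1, -0.4, 5.9]
opening: 0.18
finger_force: 60.0
```

```bash
python3 m.py
```

```text
tool step mm [-0.   0.8 -1.9] psi 0.947 turn z deg -24.0 tilt [ 0.001 -0.    -1.   ] tcp [ 0.5058 -0.1306  0.2209] q [ 0.57  0.76 -0.69  1.94  0.74  0.71  0.38] F [0.5 0.6 6.9] M [-0.146 -0.2    0.098] t 18.85 open 15.4
mean F [-0.1 -1.   6.3] M [-0.156 -0.19   0.12 ] Mz each [0.12  0.075 0.083 0.201] tau7 [-0.094 -0.093 -0.092 -0.092]
```

Settled joint-7 torque is a clean signal at about 0.092 N m while running. I carry on in small steps and watch for a rise.

Emit:
play_rows(
  translation=[
    [0, -6e-05, 0.0002],
    [0, -6e-05, 0.0002],
    [0, 0, 0],
    [0, 0, 0],
  ],
  delta_rot=[
    [0, 0, 2],
    [0, 0, 2],
    [0, 0, 0],
    [0, 0, 0],
  ],
  grip=[-1, -1, -1, -1],
)

```text
clock: 19.35
tool_pos: [0.5058, -0.1307, 0.2205]
eef_rot: [0.34, 0.94, 0.0, 0.001]
contact_force: [-0.1, -1.1, 6.3]
opening: 0.178
finger_force: 60.0
```

```bash
python3 m.py|tail -1
```

```text
mean F [ 0.2 -0.6  6.3] M [-0.188 -0.186  0.091] Mz each [0.092 0.072 0.11  0.091] tau7 [-0.092 -0.091 -0.091 -0.091]
```

Emit:
play_rows(
  translation=[
    [0, -6e-05, 0.0002],
    [0, -6e-05, 0.0002],
    [0, 0, 0],
    [0, 0, 0],
  ],
  delta_rot=[
    [0, 0, 2],
    [0, 0, 2],
    [0, 0, 0],
    [0, 0, 0],
  ],
  grip=[-1, -1, -1, -1],
)

```text
clock: 20.05
tool_pos: [0.5057, -0.1308, 0.2201]
eef_rot: [0.373, 0.928, 0.0, 0.001]
contact_force: [0.6, -0.3, 6.5]
opening: 0.176
finger_force: 60.0
```

```bash
python3 m.py|tail -1
```

```text
mean F [ 0.4 -0.5  6.5] M [-0.224 -0.183  0.098] Mz each [0.069 0.095 0.116 0.114] tau7 [-0.09  -0.089 -0.089 -0.089]
```

Emit:
play_rows(
  translation=[
    [0, -6e-05, 0.0002],
    [0, -6e-05, 0.0002],
    [0, 0, 0],
    [0, 0, 0],
  ],
  delta_rot=[
    [0, 0, 2],
    [0, 0, 2],
    [0, 0, 0],
    [0, 0, 0],
  ],
  grip=[-1, -1, -1, -1],
)

```text
clock: 20.75
tool_pos: [0.5057, -0.1309, 0.2198]
eef_rot: [0.405, 0.914, 0.0, 0.001]
contact_force: [0.5, -0.7, 7.0]
opening: 0.175
finger_force: 60.0
```

```bash
python3 m.py|tail -1
```

```text
mean F [ 0.1 -0.9  7.2] M [-0.18  -0.164  0.089] Mz each [0.096 0.042 0.105 0.114] tau7 [-0.089 -0.088 -0.088 -0.088]
```

Emit:
play_rows(
  translation=[
    [0, -6e-05, 0.0002],
    [0, -6e-05, 0.0002],
    [0, 0, 0],
    [0, 0, 0],
  ],
  delta_rot=[
    [0, 0, 2],
    [0, 0, 2],
    [0, 0, 0],
    [0, 0, 0],
  ],
  grip=[-1, -1, -1, -1],
)

```text
clock: 21.45
tool_pos: [0.5056, -0.1309, 0.2194]
eef_rot: [0.437, 0.9, 0.0, 0.001]
contact_force: [-0.0, -0.0, 6.6]
opening: 0.175
finger_force: 60.0
```

```bash
python3 m.py|tail -1
```

```text
mean F [-0.2 -0.7  6.9] M [-0.206 -0.15   0.074] Mz each [0.067 0.032 0.114 0.082] tau7 [-0.087 -0.086 -0.086 -0.086]
```

Emit:
play_rows(
  translation=[
    [0, -6e-05, 0.0002],
    [0, 0, 0],
    [0, 0, 0],
  ],
  delta_rot=[
    [0, 0, 2],
    [0, 0, 0],
    [0, 0, 0],
  ],
  grip=[-1, -1, -1],
)

```text
clock: 22.02
tool_pos: [0.5056, -0.131, 0.2192]
eef_rot: [0.452, 0.892, 0.0, 0.001]
contact_force: [-0.1, -0.4, 7.3]
opening: 0.174
finger_force: 60.0
```

```bash
python3 m.py
```

```text
tool step mm [ 0.4  1.2 -3.6] psi 0.632 turn z deg -42.0 tilt [ 0.002 -0.    -1.   ] tcp [ 0.5056 -0.131   0.2192] q [ 0.53  0.74 -0.6   1.94  0.67  0.66  0.13] F [ 1.1 -0.5  6.7] M [-0.169 -0.159  0.088] t 22.225 open 15.3
mean F [ 0.1 -0.5  7.1] M [-0.211 -0.18   0.105] Mz each [0.12  0.101 0.066 0.132] tau7 [-0.087 -0.086 -0.086 -0.086]
```

Emit:
play_rows(
  translation=[
    [0, -6e-05, 0.0002],
    [0, -6e-05, 0.0002],
    [0, 0, 0],
    [0, 0, 0],
  ],
  delta_rot=[
    [0, 0, 2],
    [0, 0, 2],
    [0, 0, 0],
    [0, 0, 0],
  ],
  grip=[-1, -1, -1, -1],
)

```text
clock: 22.72
tool_pos: [0.5055, -0.1311, 0.2189]
eef_rot: [0.483, 0.876, 0.0, 0.001]
contact_force: [-0.3, 0.1, 7.6]
opening: 0.175
finger_force: 60.0
```

```bash
python3 m.py|tail -1
```

```text
mean F [ 0.1 -1.   7.8] M [-0.173 -0.123  0.102] Mz each [0.058 0.131 0.061 0.16 ] tau7 [-0.085 -0.084 -0.084 -0.084]
```

Emit:
play_rows(
  translation=[
    [0, -6e-05, 0.0002],
    [0, -6e-05, 0.0002],
    [0, 0, 0],
    [0, 0, 0],
  ],
  delta_rot=[
    [0, 0, 2],
    [0, 0, 2],
    [0, 0, 0],
    [0, 0, 0],
  ],
  grip=[-1, -1, -1, -1],
)

```text
clock: 23.42
tool_pos: [0.5055, -0.1311, 0.2186]
eef_rot: [0.513, 0.858, 0.0, 0.001]
contact_force: [-0.3, -0.9, 8.7]
opening: 0.175
finger_force: 60.0
```

```bash
python3 m.py|tail -1
```

```text
mean F [ 0.  -0.8  8.8] M [-0.196 -0.072  0.082] Mz each [0.093 0.107 0.073 0.053] tau7 [-0.107 -0.106 -0.106 -0.106]
```

The torque has risen from 0.084 to 0.106, so the bite may be starting. I use smaller steps.

Emit:
play_rows(
  translation=[
    [0, -2e-05, 5e-05],
    [0, -2e-05, 5e-05],
    [0, 0, 0],
    [0, 0, 0],
  ],
  delta_rot=[
    [0, 0, 0.7],
    [0, 0, 0.7],
    [0, 0, 0],
    [0, 0, 0],
  ],
  grip=[-1, -1, -1, -1],
)

```text
clock: 24.12
tool_pos: [0.5055, -0.1311, 0.2186]
eef_rot: [0.524, 0.852, 0.0, 0.001]
contact_force: [-0.7, -1.3, 10.0]
opening: 0.171
finger_force: 60.0
```

```bash
python3 m.py
```

```text
tool step mm [ 0.6  1.2 -4.2] psi 0.469 turn z deg -51.4 tilt [ 0.002 -0.    -1.   ] tcp [ 0.5055 -0.1311  0.2186] q [ 0.5   0.73 -0.56  1.95  0.63  0.64  0.01] F [-0.3 -1.1  9.4] M [-0.171 -0.032  0.111] t 24.325 open 15.4
mean F [-0.2 -0.7  9.4] M [-0.218 -0.071  0.144] Mz each [0.161 0.17  0.128 0.117] tau7 [-0.13 -0.13 -0.13 -0.13]
```

Emit:
play_rows(
  translation=[
    [0, -2e-05, 0],
    [0, -2e-05, 0],
    [0, 0, 0],
    [0, 0, 0],
  ],
  delta_rot=[
    [0, 0, 0.7],
    [0, 0, 0.7],
    [0, 0, 0],
    [0, 0, 0],
  ],
  grip=[-1, -1, -1, -1],
)

```text
clock: 24.82
tool_pos: [0.5054, -0.1312, 0.2185]
eef_rot: [0.534, 0.845, 0.0, 0.001]
contact_force: [0.6, -1.0, 9.1]
opening: 0.174
finger_force: 60.0
```

```bash
python3 m.py|tail -1
```

```text
mean F [ 0.1 -0.8  9.2] M [-0.204 -0.096  0.142] Mz each [0.192 0.163 0.135 0.078] tau7 [-0.146 -0.146 -0.146 -0.146]
```

Emit:
play_rows(
  translation=[
    [0, -2e-05, 0],
    [0, -2e-05, 0],
    [0, 0, 0],
    [0, 0, 0],
  ],
  delta_rot=[
    [0, 0, 0.9],
    [0, 0, 0.9],
    [0, 0, 0],
    [0, 0, 0],
  ],
  grip=[-1, -1, -1, -1],
)

```text
clock: 25.52
tool_pos: [0.5054, -0.1312, 0.2185]
eef_rot: [0.547, 0.837, 0.0, 0.001]
contact_force: [-0.9, -0.4, 7.9]
opening: 0.175
finger_force: 60.0
```

```bash
python3 m.py|tail -1
```

```text
mean F [ 0.1 -0.5  8.3] M [-0.191 -0.125  0.155] Mz each [0.141 0.149 0.182 0.15 ] tau7 [-0.164 -0.163 -0.163 -0.163]
```

Emit:
play_rows(
  translation=[
    [0, -2e-05, 0],
    [0, -2e-05, 0],
    [0, 0, 0],
    [0, 0, 0],
  ],
  delta_rot=[
    [0, 0, 0.9],
    [0, 0, 0.9],
    [0, 0, 0],
    [0, 0, 0],
  ],
  grip=[-1, -1, -1, -1],
)

```text
clock: 26.22
tool_pos: [0.5053, -0.1312, 0.2184]
eef_rot: [0.56, 0.828, 0.0, 0.001]
contact_force: [-0.0, -1.4, 8.3]
opening: 0.172
finger_force: 60.0
```

```bash
python3 m.py|tail -1
```

```text
mean F [ 0.4 -0.9  8. ] M [-0.243 -0.132  0.198] Mz each [0.16  0.197 0.237 0.198] tau7 [-0.183 -0.182 -0.182 -0.182]
```

The rise over the running torque is about 0.098 N m, roughly 19 N at the tip, so I stop here. I unload the twist slightly, open and retreat upward.

Emit:
play_rows(
  translation=[
    [0, 0, -0.0005],
    [0, 0, 0],
    [0, 0, 0],
    [0, 0, 0],
    [0, 0, 0],
    [0, 0, 0],
    [0, 0, -0.01],
    [0, 0, -0.03],
    [0, 0, -0.04],
    [0, 0, -0.04],
    [0, 0, 0],
  ],
  delta_rot=[
    [0, 0, -1],
    [0, 0, -1],
    [0, 0, 0],
    [0, 0, 0],
    [0, 0, 0],
    [0, 0, 0],
    [0, 0, 0],
    [0, 0, 0],
    [0, 0, 0],
    [0, 0, 0],
    [0, 0, 0],
  ],
  grip=[-1, -1, -0.4, 0, 0, 0, 0, 0, 0, 0, 0],
)

```text
clock: 27.8
tool_pos: [0.5061, -0.1309, 0.3416]
eef_rot: [0.546, 0.838, 0.001, 0.003]
contact_force: [0.1, -0.3, -0.1]
opening: 0.501
finger_force: 0.0
```

```bash
python3 -c "
from h import *
import cv2
go([.5065,-.130,.2232],1.573)
s=r.snapshot('side');cv2.imwrite('pics/c9.png',cv2.resize(s[130:220,305:425],(800,600),interpolation=cv2.INTER_CUBIC))"
```

```text
tool step mm [  1.1   0.  118.4] psi 0.415 turn z deg -66.3 tilt [ 0.007 -0.001 -1.   ] tcp [ 0.5061 -0.1309  0.3416] q [ 0.59  0.57 -0.68  1.81  0.44  0.91  0.12] F [ 0.1 -0.3 -0.1] M [-0.088 -0.086  0.005] t 27.8 open 44.1
```

View pics/c9.png

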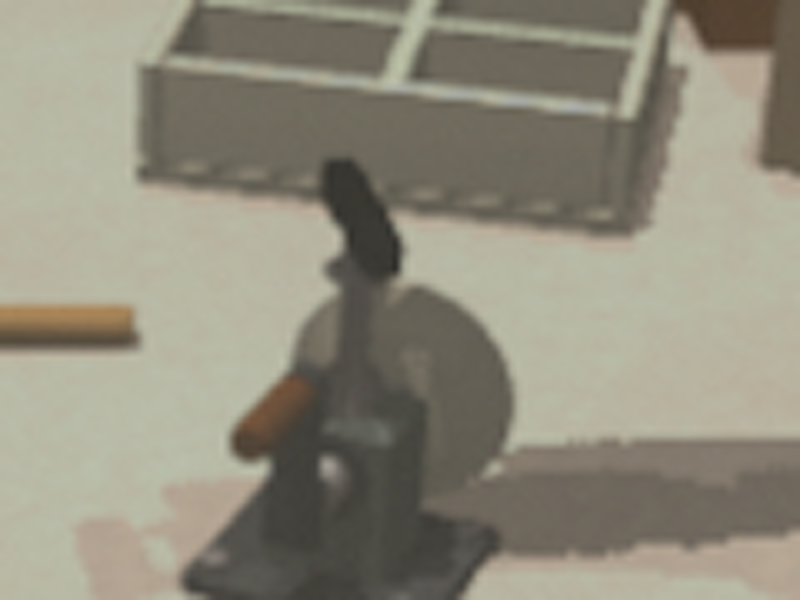

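The key stands upright in the screw (collar about (345,265), head about (350,395)), the crank is still upright and the gripper is clear. I'm handing the job in.

```bash
python3 -c "
from plant import r
print(r.finish_job())"
```

```text
the job is handed in; nothing more can be done
None
```

The job is handed in, but no verdict came back: by my measurements the flat is up, the key stands about 14 mm deep in the screw, and the screw bites at roughly 19 N (about 0.19 N m measured, under the 0.25 you named); the arm is clear and I saw no bystander move.

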